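Third hand for a saddle bracket

ROBOT

A 6-joint arm with a two-finger parallel gripper is mounted at the origin on the work surface. World frame = base frame: x ahead of the robot, y to its left, z up, the work surface at z = 0. Lengths are in m, angles in rad, forces in N, time in s.
With the tool pointing down it reaches from about 0.35 to 0.975 m from the base axis. Payload 7.1 kg.
Tool frame: the origin (TCP) lies midway between the tips of the shut fingers; the grasp point (between the pads) lies 19 mm behind it (ctrl.hold_point_z is the distance from the TCP to the grasp point, in m); z points along the fingers, y is the direction in which the jaws open and shut (so a half turn about z gives the same grasp; the last joint's range is limited). The gripper opens to 88 mm and grips with 3 to 60 N. Pads are 20 mm wide; open, the fingers measure 115 mm over their backs; the gripper's body (75 mm by 178 mm) begins 61 mm behind the grasp point.
Start: joints at [1.083, 0.423, 1.63, -0, 1.089, -0.019], TCP at [0.282, 0.558, 0.197] pointing down, gripper open.
Joint ranges: [-3, 3], [-0.9, 2.11], [0.09, 2.58], [-1.31, 4.45], [0.11, 2.69], [-2.54, 2.54]. Speed limits (rad/s): [2.39, 2.39, 3.01, 3.14, 3.14, 3.14].

INTERFACE

Orientations are given as a unit quaternion [w, x, y, z].
In Python, from bench import ctrl, eyes gives the robot as it stands. Calls block until the motion is done:
- ctrl.move_pose(position, orientation): joint-space move of the TCP to a pose.
- ctrl.move_l(position, max_speed=0.15, ori=None, guard=None): straight line of the TCP; ori=None keeps the orientation; max_speed is the mean speed in m/s. With guard (N) it stops when the force on the tool has changed by that much, and returns True; else False.
- ctrl.set_joints(angles): joint-space move.
- ctrl.release() and ctrl.grasp(squeeze=None): open the fingers fully, or close them until they stop; squeeze is the grip in N (None keeps the last).
- ctrl.pause(seconds).
- ctrl.inverse_kinematics(position, orientation): joint angles nearest the present ones, or None.
- ctrl.get_state(): the state.
- eyes.get_image(name): name is "scene" or "side" or "wrist"; returns a dict with "image" (384x512x3 uint8, red, green, blue), "fx", "fy", "cx", "cy" (pixels), "R" (3x3) and "t" (3): a world point X has camera coordinates R X + t. Camera axes: x right, y down, z forward; pixel columns grow to the right and rows downward; lengths in m; the calibration is good to about 2 mm. A picture is of the moment at which its call begins. There is no depth.
A pose or a line that the arm cannot do raises ctrl.MotionError and nothing moves.
- ctrl.finish_job(): hands the job in, once; it reports no verdict.
Trained networks look in the newest picture that a camera, given by its name, has taken for a name from the list of things; names that differ only in an ending like _2 or _b are one class to them, and where a whole thing is asked for, a point or a joint stands for the part that bears it (a point fixed in the world has none). Each returns a list of dicts, best first, with "score" (0 to 1); they miss things now and then, are a little off and sometimes report something else, mostly with a low value. They report only what shows in the picture. A call takes as long as a camera call. They do not tell look-alikes from the thing itself.
- eyes.recognise(thing, camera): "point" ([x, y, z] in m, in the coordinates of the camera as it stood for that picture, good to about 4 mm: the middle of the surface that is visible of it).
- eyes.spot_point(thing, camera): "point" ([x, y, z] in m, in the coordinates of the camera as it stood for that picture, good to about 4 mm: a listed point, or the origin of a listed thing).
The state is a dict: "time_s": time; "joints": joint angles; "qd": joint speeds; "joint_efforts": joint torques, N m; "position": TCP position; "eef_rot": TCP orientation; "contact_force": force on the tool from outside, world axes, zero at the start; "torque": the same for the moment, N m; "opening": finger opening in m.
Only numpy, scipy, OpenCV 4.12 (cv2) and the standard library are available. Lean on these libraries where they do the work, as an engineer would, in place of code of your own. Each camera call takes 0.05 s, during which the arm holds its last target. There are 200 camera calls.

TASK

Pick up the wider of the two steel saddle brackets, set it down straddling the jig's square tube, clear of the spring-backed stop plate, then slide it along the tube against that plate and keep pushing so that the plate is held about half-way in (about 15 mm, some 9 N) for three seconds while the mechanic fastens the bracket. Do not push the plate to the end of its travel, and leave the other bracket, tools and parts where they are. Finish while still gripping the bracket seated on the tube and pushing steadily: do not let go.

Things in the scene. Friction and masses are not known exactly. Their poses are not given: they have to be found in the camera images.
- saddle_web (a point): centre of the upright web (fin) on top of the wider steel saddle bracket (loose, 0.3 to 0.6 kg). Web 10 mm thick, 50 mm long, 42 mm high: this point is 21 mm below its top, 27 mm above the underside of the bracket's roof, 77 mm above its leg ends. Axes: y along the web and the channel, x across the web's thickness, z up. Either way round on the tube will do
- saddle: the same wider bracket: an inverted U, 52 mm wide outside, 40 mm inside, 70 mm long, legs 50 mm deep and 6 mm thick, roof 6 mm thick, the web upright on it; 98 mm high in all, standing on its legs on the bench. Origin on its centre line at the level of the leg ends; axes as the web's
- tube_top (a point): centre of the top face of the jig's level square steel tube: 30 mm wide and high, top face 120 mm above the bench, 358 mm between two end posts no higher than the tube, 78 mm clear below it. Axes: y along the tube towards the stop, z up. Seated, the bracket's roof lies on this face, its web centre 27 mm above it, with 5 mm of play either side of the tube
- stop_clamp: the stop's dark clamp block, fixed on the tube, 64 mm wide across the tube, 34 mm along it, centred 105 mm above the bench; it carries the two springs and the plate. Origin below its centre at bench level. Axes as the tube's
- plate_face (a point): centre of the front face of the stop plate, 15 mm below the tube's top face. The aluminium plate, 66 mm wide, 64 mm high, 10 mm thick, surrounds the tube; its top is 17 mm above the tube's. The face looks to the tube's -y and the point moves with the plate. A seated bracket touches it when its web centre is 35 mm short of it along the tube
- stop_plate (a joint): how far the stop plate is pushed in, along the tube's +y, in m: 0 at rest, end of travel 0.030; spring 600 N/m without preload, so 9 N at 0.015
- narrow: bystander: the narrower steel saddle bracket, same shape, length (70 mm), height (98 mm) and web, but only 32 mm wide outside and 20 mm inside, so it does not fit over the tube; stands loose on the bench; origin at the centre of its underside
- bearing: bystander: loose bearing race, a plain steel ring 72 mm across, 18 mm high; origin at the centre of its underside
- screwdriver: bystander: loose screwdriver with a black handle, 200 mm long, lying flat along its own x
- wrench: bystander: loose steel wrench, 190 mm long, lying flat along its own x
- spray: bystander: loose spray can, 58 mm across, 150 mm high, standing; origin at the centre of its underside
- jar: bystander: loose grey jar with a dark lid, 68 mm across, 85 mm high; origin at the centre of its underside
- pulley: bystander: loose plain steel pulley disc, 76 mm across, 30 mm high, lying flat; origin at the centre of its underside
Mind the look-alikes: they are no part of the job. What is shaped like the saddle but blue or turquoise is not meant.

How it is judged:
By the outcome, as a careful person would: the job done as asked, in the order asked, and still so for the second after the job is handed in, while the arm keeps its last pose, push and grip.
It also fails if it takes over 54 s, if anything falls off the work surface, if the arm or the gripper's body presses on something with over 40 N, if the wrist force passes 120 N, or if a joint passes its speed limit or range.

## Working session

There is one attempt and no reset: what is moved stays moved. The work goes in short steps, each a Python script; the robot and the scene stay as the last script left them, time stands still between calls to the robot, and variables do not carry over. Pictures are saved under pics/ and viewed, about 8 in all and at most 12, crops included, and the job is handed in when it is done.

```bash
ls; mkdir -p pics; cat > h.py <<'E'
import numpy as np, cv2
from bench import ctrl, eyes
def shot(cam, fn=None):
    d=eyes.get_image(cam)
    if fn: cv2.imwrite('pics/'+fn, d['image'][:,:,::-1])
    return d
def w(d,p): return np.array(d['R']).T@(np.array(p)-np.array(d['t']))
def px(d,X):
    c=np.array(d['R'])@np.array(X)+np.array(d['t']); return (d['fx']*c[0]/c[2]+d['cx'], d['fy']*c[1]/c[2]+d['cy'])
def find(d,cam,thing,f='spot_point',n=3):
    for r in getattr(eyes,f)(thing,cam)[:n]:
        X=w(d,r['point']); print(cam,thing,f[:4],round(r['score'],2),X.round(3),np.round(px(d,X)))
E
python3 - <<'E'
from h import *
a=None
ims=[]
for c in ['scene','side']:
    d=shot(c); ims.append(d['image'])
    for t in ['saddle_web','saddle','narrow','tube_top','plate_face','stop_clamp','spray','jar']: find(d,c,t)
    cv2.imwrite('pics/%s0.png'%c, cv2.resize(d['image'][:,:,::-1],(800,600)))
print(ctrl.get_state())
E
```

```text
pics
scene saddle_web spot 0.85 [ 0.377 -0.199  0.076] [249. 155.]
scene saddle_web spot 0.79 [ 0.451 -0.073  0.075] [257. 180.]
scene saddle_web spot 0.76 [ 0.491 -0.194  0.08 ] [223. 166.]
scene saddle spot 0.87 [ 0.712 -0.423 -0.001] [132. 178.]
scene saddle spot 0.85 [ 0.383 -0.196  0.002] [248. 173.]
scene saddle spot 0.77 [ 0.449 -0.069  0.003] [257. 198.]
scene narrow spot 0.52 [ 0.58  -0.325 -0.002] [181. 178.]
scene narrow spot 0.25 [0.608 0.18  0.116] [275. 236.]
scene tube_top spot 0.88 [0.605 0.179 0.119] [276. 235.]
scene plate_face spot 0.62 [0.602 0.251 0.109] [297. 254.]
scene plate_face spot 0.56 [ 0.491 -0.192  0.078] [223. 167.]
scene plate_face spot 0.27 [ 0.578 -0.322  0.002] [181. 177.]
scene stop_clamp spot 0.6 [ 0.593  0.331 -0.001] [319. 302.]
scene spray spot 0.69 [ 0.441 -0.48  -0.001] [190. 147.]
scene spray spot 0.26 [ 0.376  0.111 -0.001] [314. 218.]
scene jar spot 0.92 [ 0.725 -0.289 -0.001] [147. 199.]
side saddle_web spot 0.91 [ 0.716 -0.422  0.074] [349. 323.]
side saddle_web spot 0.89 [ 0.453 -0.076  0.08 ] [215. 212.]
side saddle_web spot 0.85 [ 0.
[... 533 characters left out ...]
. 289.]
{'time_s': 0.9, 'joints': array([ 1.08298378e+00,  4.23033755e-01,  1.62989493e+00, -1.50708472e-05,
        1.08864882e+00, -1.89891665e-02]), 'qd': array([-4.75371948e-05, -2.69206621e-03,  5.00128563e-04, -7.55370184e-04,
        4.16745386e-04, -7.32007384e-04]), 'joint_efforts': array([-1.65749287e-03, -5.44549155e+01, -2.74044406e+01,  6.40961551e-02,
        1.68299588e-02,  2.63487561e-05]), 'position': array([0.28236277, 0.55755605, 0.19741845]), 'eef_rot': array([8.36198717e-06, 2.32267408e-01, 9.72651968e-01, 5.65832933e-06]), 'contact_force': array([0.07998475, 0.60566764, 0.35679013]), 'torque': array([0.02754835, 0.00900811, 0.0022279 ]), 'opening': 0.08797520641679996}
```

View pics/scene0.png

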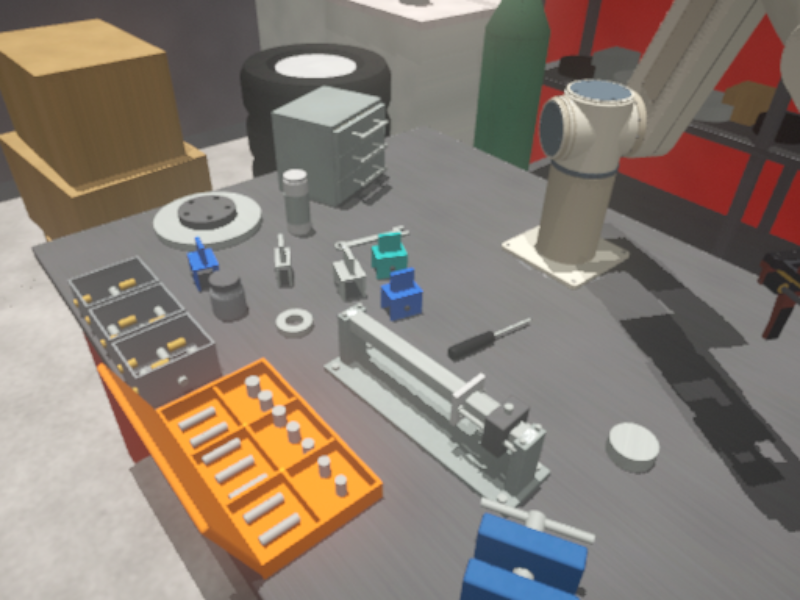

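View pics/side0.png

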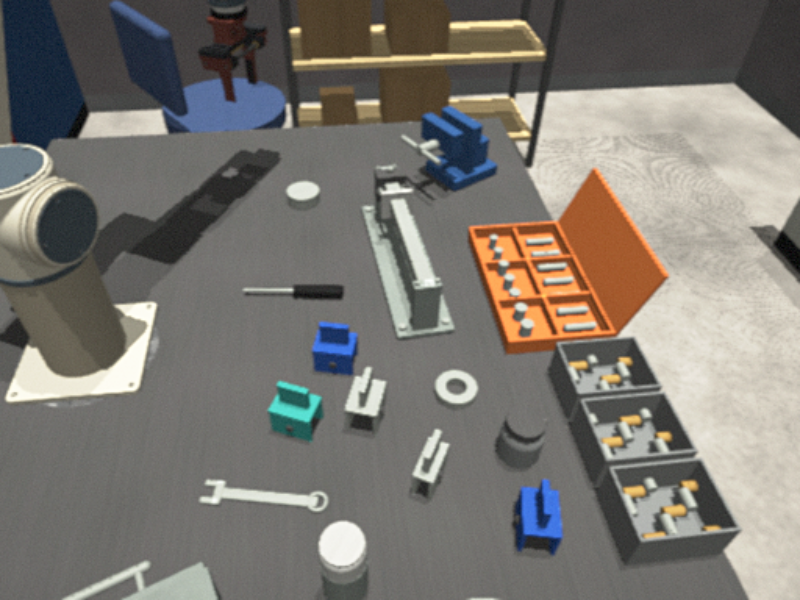

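The steel wide saddle is at scene (349,270)/800 ≈ (0.491,-0.194), and the narrow one at (0.577,-0.324). The turquoise and blue look-alikes stand beside it. The tube runs roughly along +y, with the plate near y=0.25. Next I'll look with the wrist camera over the tube and then the saddle.

```bash
cat >> h.py <<'E'
def q(yaw):  # tool down, tool x along (cos,sin) of yaw (the y axis of part), tool y across
    return np.array([0,np.cos(yaw/2),np.sin(yaw/2),0])
E
python3 - <<'E'
from h import *
Y=np.pi/2
print(ctrl.get_state()['time_s'])
for n,p,T in [('tube',[0.60,0.16,0.40],['tube_top','plate_face','stop_clamp']),('sad',[0.47,-0.19,0.32],['saddle_web','saddle','narrow'])]:
    ctrl.move_pose(p,q(Y)); 
    d=shot('wrist','w_%s.png'%n)
    np.savez('pics/%s.npz'%n,**d)
    for t in T:
        find(d,'wrist',t)
    print(ctrl.get_state()['time_s'])
a=[cv2.imread('pics/w_%s.png'%n) for n in('tube','sad')]
cv2.imwrite('pics/both.png',cv2.resize(np.vstack(a),None,fx=.78,fy=.78))
E
```

```text
0.9
wrist tube_top spot 0.94 [0.609 0.177 0.119] [262. 140.]
wrist plate_face spot 0.68 [0.604 0.249 0.104] [258.  84.]
wrist stop_clamp spot 0.6 [0.593 0.328 0.003] [251.  33.]
3.075
wrist saddle_web spot 0.8 [ 0.489 -0.196  0.08 ] [269. 162.]
wrist saddle_web spot 0.63 [ 0.375 -0.2    0.076] [179. 164.]
wrist saddle_web spot 0.56 [ 0.448 -0.074  0.077] [235.  58.]
wrist saddle spot 0.9 [ 0.381 -0.197 -0.001] [194. 152.]
wrist saddle spot 0.64 [ 0.49  -0.193  0.001] [267. 150.]
wrist saddle spot 0.61 [ 0.446 -0.071  0.001] [237.  62.]
wrist narrow spot 0.97 [ 0.58  -0.32   0.003] [324. 230.]
4.7
```

View pics/both.png

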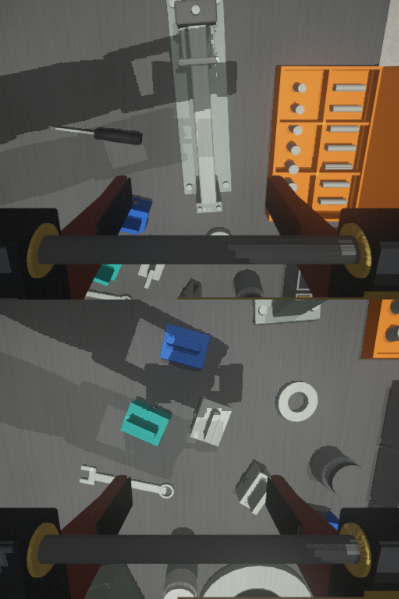

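The top half shows the tube running up the image with a slight tilt, the plate near row 60, and the clamp at the top. The bottom half shows the steel saddle at about (212,423), yawed, with the turquoise one to its left. Next I'll rectify both views to metric top-downs to get the yaws.

```bash
python3 - <<'E'
from h import *
out=[]
for n,z,x0,y0,L in [('tube',.12,.606,.18,.28),('sad',.098,.49,-.195,.14)]:
    d=dict(np.load('pics/%s.npz'%n))
    S=400; s=L/S  # col: x world increasing right; row: y decreasing
    w4=[(x0+a*L/2,y0+b*L/2) for a,b in((-1,1),(1,1),(1,-1),(-1,-1))]
    src=np.float32([px(d,(a,b,z)) for a,b in w4]); dst=np.float32([[0,0],[S,0],[S,S],[0,S]])
    im=cv2.warpPerspective(d['image'],cv2.getPerspectiveTransform(src,dst),(S,S),flags=cv2.INTER_CUBIC)[:,:,::-1].copy()
    for k in range(0,S,50): cv2.line(im,(k,0),(k,6),(0,0,255),1); cv2.line(im,(0,k),(6,k),(0,0,255),1)
    out.append(im)
cv2.imwrite('pics/rect.png',np.hstack(out))
E
```

```text
(no output)
```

View pics/rect.png

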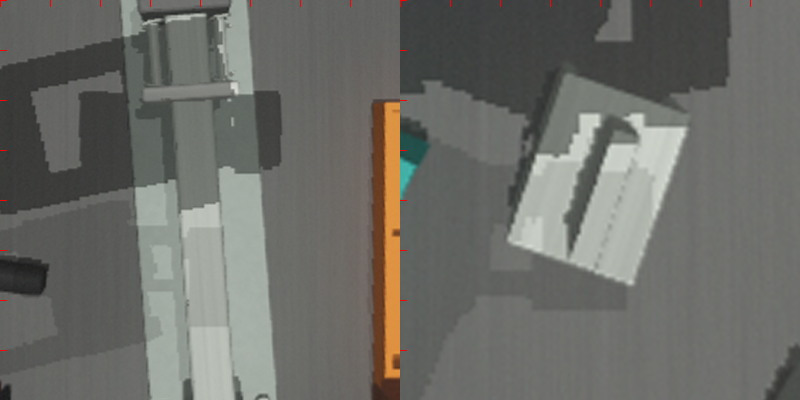

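Tube: yaw is about 94.2°, passing through (0.606,0.18). Saddle: web centre is about (0.4915,-0.193), yaw about 71.7°. Next is the grasp and lift.

```bash
python3 - <<'E'
from h import *
Y=np.radians(71.7); x,y=.4915,-.193
ctrl.move_pose([x,y,.16],q(Y))
print(ctrl.move_l([x,y,.065],.08,guard=8))
print(ctrl.get_state()['position'])
ctrl.grasp(50); s=ctrl.get_state(); print(s['opening'],s['contact_force'],s['time_s'])
ctrl.move_l([x,y,.12],.08); ctrl.move_l([x,y,.30],.15)
s=ctrl.get_state(); print(s['opening'],s['contact_force'],s['torque'],s['time_s'])
Yt=np.radians(94.2)
ctrl.move_pose([.6084,.145,.30],q(Yt)); ctrl.pause(.3)
s=ctrl.get_state(); print(s['position'],s['contact_force'],s['torque'],s['time_s'])
d=shot('wrist','w_over.png'); e=shot('scene'); f=shot('side')
for c,k in(('wrist',d),('scene',e),('side',f)):
  for t in ('saddle_web','tube_top','plate_face'): find(k,c,t)
r=cv2.resize
cv2.imwrite('pics/over.png',np.hstack([r(d['image'],(400,300)),r(f['image'][60:240,150:390],(400,300))])[:,:,::-1])
E
```

```text
False
[ 0.49189373 -0.19318109  0.06547864]
0.00934781550494556 [ 0.57739294  0.21467458 -2.14987427] 7.9083
0.009643366453873625 [-0.48112814  0.81879484 -4.12897124] [-0.04213541  0.07895106 -0.03307885] 10.1
[0.60847992 0.14411239 0.30014897] [ 0.10897491 -0.13880669 -3.81045917] [ 0.00447091  0.0311312  -0.01606063] 11.7417
wrist saddle_web spot 0.88 [0.606 0.142 0.312] [249. 240.]
wrist saddle_web spot 0.6 [ 0.378 -0.197  0.076] [ 80. 379.]
wrist saddle_web spot 0.6 [0.609 0.144 0.234] [255. 197.]
wrist tube_top spot 0.69 [0.608 0.177 0.12 ] [256. 135.]
wrist plate_face spot 0.7 [0.603 0.249 0.108] [257.  65.]
scene saddle_web spot 0.84 [ 0.713 -0.42   0.08 ] [128. 159.]
scene saddle_web spot 0.7 [ 0.379 -0.196  0.076] [249. 155.]
scene saddle_web spot 0.68 [ 0.448 -0.072  0.077] [258. 179.]
scene tube_top spot 0.83 [0.607 0.184 0.121] [276. 236.]
scene plate_face spot 0.64 [0.599 0.252 0.109] [298. 253.]
side saddle_web spot 0.93 [ 0.448 -0.074  0.077] [213. 213.]
side saddle_web spot 0.66 [0.608 0.144 0.312] [264.  90.]
side saddle_web spot 0.65 [ 0.378 -0.2    0.079] [187. 252.]
side tube_top spot 0.92 [0.601 0.179 0.117] [257. 141.]
side tube_top spot 0.5 [0.373 0.11  0.   ] [187. 189.]
side plate_face spot 0.66 [0.598 0.247 0.108] [254. 131.]
```

View pics/over.png

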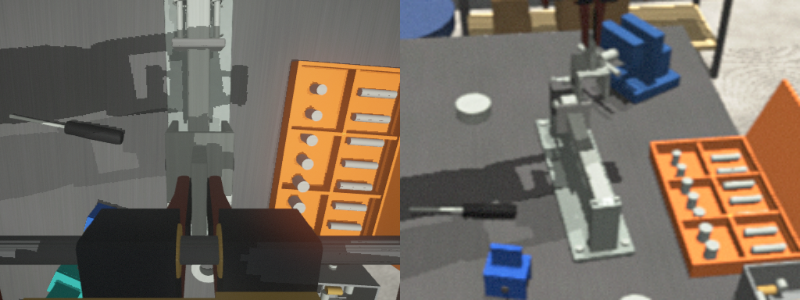

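The bracket is held squarely (left: web between the fingers, above and in line with the tube). Next I'll lower it with a guard.

```bash
python3 - <<'E'
from h import *
P=lambda s:print(s['position'].round(4),s['contact_force'].round(2),s['torque'].round(2),round(s['time_s'],2),round(s['opening'],4))
ctrl.move_l([.6084,.145,.20],.12); ctrl.pause(.2); P(ctrl.get_state())
print(ctrl.move_l([.6084,.145,.150],.05,guard=8)); P(ctrl.get_state())
if ctrl.get_state()['position'][2]<.155:
    print(ctrl.move_l([.6084,.145,.128],.02,guard=5)); ctrl.pause(.2);P(ctrl.get_state())
e=shot('scene'); f=shot('side')
r=cv2.resize
cv2.imwrite('pics/down.png',np.hstack([r(e['image'][150:300,200:400],(400,300),interpolation=2),r(f['image'][60:240,150:390],(400,300),interpolation=2)])[:,:,::-1])
E
```

```text
[0.6089 0.1451 0.2009] [ 0.76  0.29 -3.98] [-0.09  0.07 -0.01] 13.53 0.0093
False
[0.6087 0.1451 0.1504] [-0.48  0.58 -3.72] [-0.05  0.06  0.06] 14.68 0.0094
True
[0.6085 0.145  0.1348] [ 0.68 -0.15  5.91] [ 0.04 -0.01 -0.05] 15.62 0.0093
```

View pics/down.png

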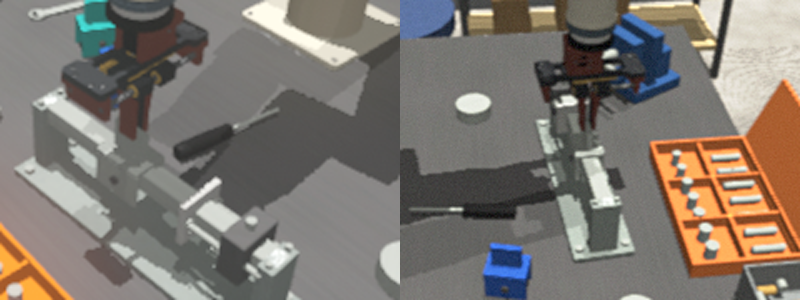

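Seated: the TCP is at z=0.1348 against 0.135 expected, and both pictures show the bracket straddling the tube clear of the plate. Next I'll ease the downward press, slide, and watch for contact.

```bash
cat >> h.py <<'E'
u=np.array([-np.sin(np.radians(4.2)),np.cos(np.radians(4.2)),0]); p0=np.array([.6084,.145,0])
n=np.array([u[1],-u[0],0])
def go(s,z,v=.04,guard=None):
    r=ctrl.move_l(p0+u*s+[0,0,z],v,guard=guard); ctrl.pause(.15); S=ctrl.get_state()
    F=S['contact_force']; D=S['position']-p0
    print('s %.1f at %.2f mm lat %.2f z %.2f  Fu %.2f Fn %.2f Fz %.2f t %.2f op %.4f'%(s*1e3,D@u*1e3,D@n*1e3,D[2]*1e3,F@u,F@n,F[2],S['time_s'],S['opening']),r); return D@u,F@u
E
python3 - <<'E'
from h import *
go(0,.1351); go(.02,.1351); go(.05,.1351)
go(.085,.1351,.02,guard=3.5)
E
```

```text
s 0.0 at -0.01 mm lat -0.04 z 134.91  Fu 0.86 Fn 0.58 Fz -1.04 t 16.12 op 0.0092 False
s 20.0 at 19.99 mm lat -0.18 z 134.90  Fu 0.53 Fn 0.37 Fz -3.47 t 16.93 op 0.0094 False
s 50.0 at 49.76 mm lat 0.04 z 135.14  Fu 0.34 Fn 0.30 Fz -3.98 t 17.98 op 0.0094 False
s 85.0 at 77.74 mm lat -0.02 z 134.84  Fu 1.49 Fn 1.00 Fz 6.77 t 19.40 op 0.0097 True
```

```bash
python3 - <<'E'
from h import *
go(.0775,.1351); go(.0795,.1351,.02); go(.0815,.1350,.02)
d=shot('wrist');e=shot('scene'); f=shot('side')
for c,k in(('wrist',d),('scene',e),('side',f)):
  for t in ('saddle_web','plate_face','stop_clamp'): find(k,c,t,n=2)
r=cv2.resize
cv2.imwrite('pics/push.png',np.hstack([r(e['image'][200:290,240:360],(400,300),interpolation=2),r(d['image'][:260,150:400],(400,400),interpolation=2)[:300]])[:,:,::-1])
E
```

```text
s 77.5 at 76.98 mm lat -0.04 z 134.99  Fu -3.26 Fn 0.67 Fz 0.96 t 19.80 op 0.0092 False
s 79.5 at 78.54 mm lat -0.08 z 135.10  Fu -5.89 Fn 0.49 Fz 2.03 t 20.20 op 0.0093 False
s 81.5 at 80.22 mm lat -0.02 z 135.15  Fu -7.18 Fn 0.69 Fz 2.54 t 20.60 op 0.0096 False
wrist saddle_web spot 0.79 [0.6   0.225 0.15 ] [250. 239.]
wrist plate_face spot 0.51 [0.593 0.329 0.004] [253.  59.]
wrist stop_clamp spot 0.8 [0.593 0.324 0.003] [253.  64.]
scene saddle_web spot 0.93 [ 0.447 -0.072  0.078] [258. 179.]
scene saddle_web spot 0.88 [0.605 0.224 0.146] [289. 237.]
scene plate_face spot 0.87 [0.6   0.259 0.107] [300. 256.]
scene stop_clamp spot 0.62 [ 0.592  0.33  -0.002] [319. 302.]
side saddle_web spot 0.97 [ 0.715 -0.422  0.073] [348. 324.]
side saddle_web spot 0.9 [0.603 0.227 0.146] [256. 124.]
side plate_face spot 0.38 [0.597 0.255 0.109] [253. 129.]
side stop_clamp spot 0.72 [0.594 0.325 0.003] [249. 142.]
```

View pics/push.png

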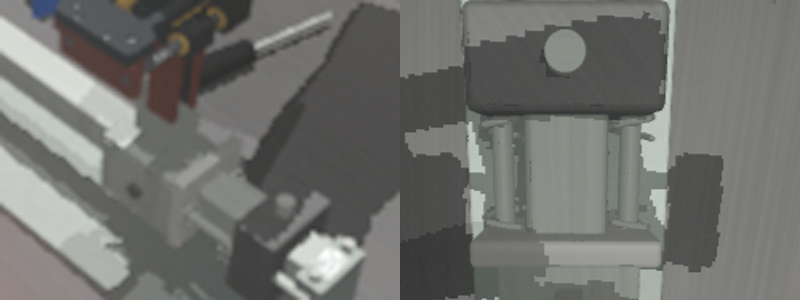

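The bracket is on the plate: the right view shows the plate off its rest position with the springs partly compressed, at about 7–8 N. I'll push a bit more and measure the plate shift in rectified views against the rest image.

```bash
python3 - <<'E'
from h import *
go(.0835,.1350,.02); go(.0855,.1350,.02)
d1=shot('wrist'); np.savez('pics/p1.npz',**d1)
d0=dict(np.load('pics/tube.npz'))
f=shot('side'); find(f,'side','plate_face',n=1); e=shot('scene'); find(e,'scene','plate_face',n=1)
out=[]
c=np.array([.6063,.18])-0; o=c+u[:2]*.09
S=400;L=.1
for d in(d0,d1):
    ws=[o+n[:2]*a*L/2+u[:2]*b*L/2 for a,b in((-1,1),(1,1),(1,-1),(-1,-1))]
    src=np.float32([px(d,(a,b,.137)) for a,b in ws]); dst=np.float32([[0,0],[S,0],[S,S],[0,S]])
    im=cv2.warpPerspective(d['image'],cv2.getPerspectiveTransform(src,dst),(S,S),flags=cv2.INTER_LINEAR)[:,:,::-1].copy()
    for k in range(0,S,40): cv2.line(im,(0,k),(8,k),(0,0,255),1)
    out.append(im)
cv2.imwrite('pics/cmp.png',np.hstack(out))
E
```

```text
s 83.5 at 81.98 mm lat -0.04 z 135.20  Fu -7.86 Fn -0.15 Fz 3.67 t 21.60 op 0.0093 False
s 85.5 at 83.73 mm lat -0.04 z 135.25  Fu -10.28 Fn -0.26 Fz 4.51 t 22.00 op 0.0094 False
side plate_face spot 0.47 [0.596 0.256 0.107] [253. 129.]
scene plate_face spot 0.58 [0.599 0.26  0.107] [300. 256.]
```

View pics/cmp.png

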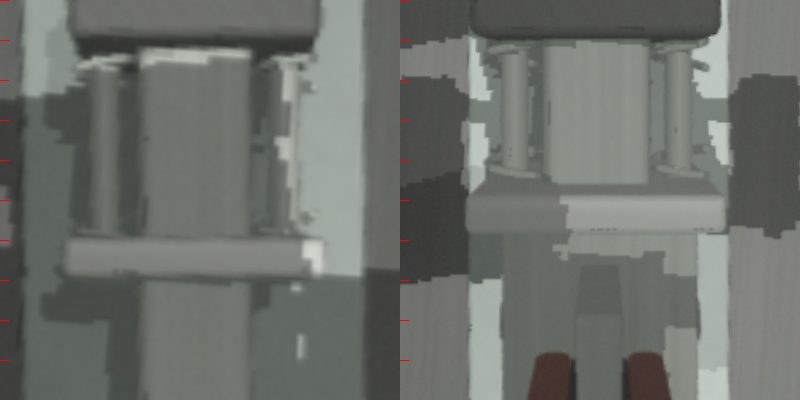

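Front edge of the plate's top: row 277 at rest, 233 now. Back edge: 238 then 193. At 0.25 mm/px that is about 11 mm in, so contact was at s≈72.5 mm and I need about 3.8 mm more.

```bash
python3 - <<'E'
from h import *
go(.0898,.1350,.02)
d1=shot('wrist'); f=shot('side'); e=shot('scene'); 
o=np.array([.6063,.18])+u[:2]*.09
S=400;L=.1; d=d1
ws=[o+n[:2]*a*L/2+u[:2]*b*L/2 for a,b in((-1,1),(1,1),(1,-1),(-1,-1))]
src=np.float32([px(d,(a,b,.137)) for a,b in ws]); dst=np.float32([[0,0],[S,0],[S,S],[0,S]])
im=cv2.warpPerspective(d['image'],cv2.getPerspectiveTransform(src,dst),(S,S),flags=cv2.INTER_LINEAR)[:,:,::-1].copy()
for k in range(0,S,40): cv2.line(im,(0,k),(8,k),(0,0,255),1)
r=cv2.resize
b=cv2.resize(e['image'][200:290,240:360],(400,400),interpolation=2)[:,:,::-1]
cv2.imwrite('pics/cmp2.png',np.hstack([im,b]))
E
```

```text
s 89.8 at 87.56 mm lat -0.01 z 135.36  Fu -11.43 Fn 0.14 Fz 5.94 t 22.77 op 0.0092 False
```

View pics/cmp2.png

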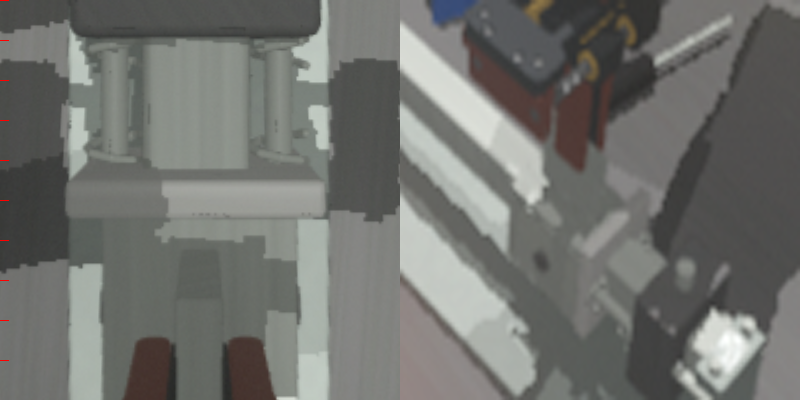

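The plate's edges are now at rows 218 and 178, so it is about 15 mm in. The measured push is 11.8 N, which is about 9 N plus rubbing friction. Next I'll hold, recheck and hand in.

```bash
python3 - <<'E'
from h import *
for i in range(4):
    ctrl.pause(.95); s=ctrl.get_state(); D=s['position']-p0; print(round(D@u*1e3,2),(D[2]*1e3).round(2),round(s['contact_force']@u,2),s['contact_force'][2].round(2),s['opening'].round(4) if hasattr(s['opening'],'round') else s['opening'],s['time_s'])
for c in ('scene','side'):
    d=shot(c); find(d,c,'plate_face',n=1); find(d,c,'saddle_web',n=5); find(d,c,'narrow',n=1)
ctrl.finish_job()
E
```

```text
87.6 135.37 -11.61 6.24 0.009126549600059613 23.8667
87.59 135.34 -10.88 5.56 0.009295019524888133 24.8167
87.59 135.35 -11.11 5.24 0.009398891580053732 25.7667
87.58 135.36 -11.12 5.6 0.009464149120627216 26.7167
scene plate_face spot 0.92 [0.6   0.266 0.109] [302. 257.]
scene saddle_web spot 0.83 [0.607 0.23  0.144] [290. 239.]
scene saddle_web spot 0.79 [ 0.45  -0.075  0.078] [256. 178.]
scene saddle_web spot 0.66 [ 0.379 -0.198  0.078] [249. 154.]
scene narrow spot 0.62 [ 0.577 -0.323  0.   ] [181. 177.]
side plate_face spot 0.66 [0.595 0.259 0.104] [252. 129.]
side saddle_web spot 0.96 [ 0.45  -0.074  0.078] [214. 213.]
side saddle_web spot 0.95 [ 0.718 -0.421  0.075] [349. 323.]
side saddle_web spot 0.82 [ 0.377 -0.201  0.075] [187. 254.]
side saddle_web spot 0.55 [0.602 0.231 0.148] [256. 123.]
side narrow spot 0.9 [ 0.574 -0.322 -0.002] [273. 306.]
the job is handed in; nothing more can be done
```

The wide steel saddle is straddling the tube and pushed against the stop plate. I handed the job in at about 27 s with the arm still gripping and pushing. I set it down about 70 mm short of the plate, slid it in, and held it there for almost 4 s.

**Plate travel:** the wrist views put the plate at 14.75–15.0 mm in, well short of its 30 mm end of travel. The networks' position for the plate face is less exact and gave about 10–15 mm (at most 17 mm).

**Push force:** the tool felt about 11 N along the tube, more than the 9 N asked for. I put the extra down to the roof rubbing on the tube under about 10 N of downward press. I did not measure that friction separately.

**Steadiness and seating:** during the hold the tool position stayed within 0.03 mm. It sat about 0.5 mm higher than when the bracket was first set down, so the bracket may be pitched very slightly.

**Other parts:** the narrow bracket and the two look-alikes beside the saddle were still where they started. I did not recheck the other loose parts one by one, but the arm did not work close to them.

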